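# Latch the orange tooling case

## Robot

A 6-joint arm with a two-finger parallel gripper is mounted at the origin on the work surface. World frame = base frame: x ahead of the robot, y to its left, z up, the work surface at z = 0. Lengths are in mm, angles in rad, forces in N, time in s.
With the tool pointing down it reaches from about 375 to 825 mm from the base axis. Payload 5.5 kg.
Tool frame: the origin (TCP) lies at the very end of the fingers, on their centre line; the grasp point (between the pads) lies 19 mm behind it (robot.tcp_to_grasp is the distance from the TCP to the grasp point, in mm); x points along the fingers, z is the direction in which the jaws open and shut, and the axes are right-handed (so a half turn about x gives the same grasp; the last joint's range is limited). The gripper opens to 85 mm and grips with 20 to 120 N. Pads are 22 mm wide; open, the fingers measure 114 mm over their backs; the gripper's body (76 mm by 85 mm) begins 54 mm behind the grasp point. The pads swing forward as they close: fully open they stand 13 mm farther back than shut.
Start: joints at [1.221, 0.314, -0.047, 1.21, 0, 1.571], TCP at [205.622, 563.661, 199.099] pointing down, gripper open.
Joint ranges: [-2.67, 2.67], [-0.69, 1.73], [-1.03, 1.25], [-2.08, 2.16], [-1.42, 1.45], [-3.14, 3.14]. Speed limits (rad/s): [2.39, 2.39, 3.01, 3.14, 3.14, 3.14].

## Interface

Orientations are given as a 3x3 rotation matrix whose columns are the frame's x, y, z axes.
In Python, from plant import robot gives the robot as it stands.
- The arm moves only by the tool jog_arm, never from a script. Its argument "deltas" is a list of rows, each a list of 7 numbers: the shift along the tool's x, y, z in mm, then the turn, a rotation vector about the tool's x, y, z in rad, then the finger opening in mm, from 0 to 85.4. A call has 1 to 5 rows; each row is the pose to reach, as a shift and turn from the pose commanded when the call began, along the tool's axes at that moment; what a row does not reach only later rows make up. A row lasts 1/10 s, in which the tool goes at most 50 mm and 8.59 degrees, less where a joint would pass 70% of its speed; a pose out of reach is approached as far as the arm can. A call with a gripper value outside its range is refused whole. The fingers move at their own pace and stop on an object; "grip_force" is the grip in N (left out, the last holds). Time passes only in rows, so rows that repeat a pose let the fingers close. It gives the time, the measured TCP pose, the force and the opening at its end, in the units of the state.
- robot.observe(): the state, without advancing time (a new reading comes with each control period).
- robot.grab_frame(name): name is "scene" or "top" or "wrist"; returns the picture (400x640x3 uint8, red, green, blue); there is no depth.
- robot.camera_params(name): a dict with "vfov" (degrees; the focal length in pixels is half the picture's height over the tangent of half this angle, whatever the lens; pixels are square), "cx", "cy" (the principal point, pixels), "R" (3x3) and "t" (3): a world point X has camera coordinates R X + t. Camera axes: x right, y down, z forward; pixel columns grow to the right and rows downward; lengths in mm; the calibration is good to about 2 mm. A picture is of the moment at which its call begins: read the wrist's pose just before it. camera_params takes no time and is no camera call; for the wrist camera it gives the pose at the moment of the call.
- robot.finish_job(): hands the job in, once; it reports no verdict.
Trained networks look in the newest picture that a camera, given by its name, has taken for a name from the list of things; names that differ only in an ending like _2 or _b are one class to them, and where a whole thing is asked for, a point or a joint stands for the part that bears it (a point fixed in the world has none). Each returns a list of dicts, best first, with "p" (0 to 1); they miss things now and then, are a little off and sometimes report something else, mostly with a low value. They report only what shows in the picture. A call takes as long as a camera call.
- robot.look_for(target, camera): "bbox" ([left, top, right, bottom] in pixels, round what is visible of it).
The state is a dict: "time": time; "joint_pos": joint angles; "qd": joint speeds; "effort": joint torques, N m; "ee_pos": TCP position; "tcp_rot": TCP orientation; "ft_force": force on the tool from outside, world axes, zero at the start; "torque": the same for the moment, N m; "width": finger opening in mm.
Only numpy, scipy, OpenCV 4.12 (cv2) and the standard library are available. Lean on these libraries where they do the work, as an engineer would, in place of code of your own. Each camera call takes 0.05 s, during which the arm holds its last target.

## Task

Close the draw latch on top of the orange tooling case: swing its wire loop down over the brass keeper, then press the red lever over and down until it lies flat and the case is drawn shut. Leave the grey case's open latch as it is, and take the hand away.

Things in the scene. Friction and masses are not known exactly. Their poses are not given: they have to be found in the camera images.
- orange_case: ORANGE tooling case, the one to latch; stands like a suitcase, 200 mm (x) by 180 mm by 120 mm tall. Origin under its middle, z up, x level along the latch from lever to keeper. The latch is in the middle of its flat top, across the parting line of the two shells. A springy seal pushes the +x shell, with the keeper, open by about 6 mm at the top.
- orange_pivot (a point): Lever pin of the orange case's latch, 12 mm above the case's flat top; axes as the case's (x towards the keeper, y along the pin). The loop's own hinge pin sits on the lever 20 mm from this pin and turns with it: with the lever flat it is 19.6 mm to -x of this pin and 4.2 mm below.
- orange_lever (a joint): Angle of the orange case's red-gripped lever, rad: 0 = flat, pointing to -x (a stop); 1.57 = upright; starts 1.7 to 1.95, leaning to the keeper. A plate 65 mm long from the pin, 22 wide, 5 thick, its outer (upper when flat) face 8 mm off the pin. Stays where left (1.5 N at the tip); drawing the loop takes 3 to 5 N at the grip; past centre the loop's pull holds it.
- orange_bar (a point): Middle of the cross bar of the orange case's wire loop: steel 5 mm thick, loop 40 mm wide, bar 80 mm from the loop's hinge pin on the lever, its arms beside the lever. Starts standing up, 21 degrees towards the keeper to 8 degrees away from upright, above the lever's end. Turns on its pin with light friction: nearly upright it stays, pushed more than 30 degrees towards the keeper it drops by itself.
- orange_keeper (a point): Seat of the bar's middle when hooked on the orange case's brass keeper, 9.5 mm above the case top; 66 mm to +x of the lever pin when the case gapes, 60 when drawn shut. The hook stands just to -x of it, 20 mm wide, tip 15 mm above the case top, leaning 25 degrees to +x: the bar comes down on its +x side, onto a brass plate 7 mm high.
- grey_bar (a point): Middle of the cross bar of the latch loop of the GREY case, an identical open case and latch standing beside the orange one. To be left as it is.

How it is judged:
By the outcome, as a careful person would: the job done as asked, in the order asked, and still so for the second after the job is handed in, with the robot touching nothing.
It also fails if it takes over 40 s, if anything falls off the work surface, if the arm or the gripper's body presses on something with over 40 N, if the wrist force passes 120 N, or if a joint passes its speed limit or range.

## Working session

There is one attempt and no reset: what is moved stays moved. The work goes in short steps, Python scripts to look and compute and a tool call to move; the robot and the scene stay as the last step left them, time stands still between calls to the robot, and variables do not carry over. Pictures are saved under pics/ and viewed, and the job is handed in when it is done.

Besides the shell and the picture viewer there is one more tool, called after "Emit:" as a command line: name --pt "numbers of a row" for each row, then --argument value for the rest. jog_arm: Moves the arm, as the interface text tells. Its arguments: {"type":"object","properties":{"deltas":{"type":"array","items":{"type":"array","items":{"type":"number"}}},"grip_force":{"type":"number"}},"required":["deltas"]}

```bash
ls; mkdir -p pics
cat > h.py <<'E'
import numpy as np, cv2, json
from plant import robot
def save(name,fn):
    im=robot.grab_frame(name); cv2.imwrite('pics/'+fn,cv2.cvtColor(im,cv2.COLOR_RGB2BGR)); return im
def cam(name):
    p=robot.camera_params(name); f=200/np.tan(np.radians(p['vfov'])/2)
    return np.array(p['R']),np.array(p['t']),f,p['cx'],p['cy']
def proj(c,X):
    R,t,f,cx,cy=c; q=R@np.asarray(X,float)+t; return np.array([cx+f*q[0]/q[2],cy+f*q[1]/q[2]])
def ray(c,u,v):
    R,t,f,cx,cy=c; d=R.T@np.array([(u-cx)/f,(v-cy)/f,1]); return -R.T@t,d
def onz(c,u,v,z):
    o,d=ray(c,u,v); return o+d*(z-o[2])/d[2]
E
python3 - <<'E'
from h import *
s=robot.observe(); print(s['time'],s['ee_pos'],np.round(s['tcp_rot'],3))
for n in ['scene','top']:
    save(n,n+'0.png'); c=cam(n); print(n,-c[0].T@c[1],c[2:],np.round(c[0],3))
    for t in ['orange_case','orange_lever','orange_bar','orange_keeper','grey_bar']:
        try: print(t,robot.look_for(t,n)[:2])
        except Exception as e: print(t,e)
print(robot.observe()['time'])
E
```

```text
pics
0.0 [205.39560274 563.08523662 198.22926524] [[-0.001 -0.939  0.343]
 [-0.002  0.343  0.939]
 [-1.     0.    -0.002]]
scene [1231.67370187 -126.99211656  768.83199809] (np.float64(486.62834351929416), 316.16122467972406, 199.02795725199917) [[ 0.145  0.989  0.017]
 [ 0.716 -0.093 -0.692]
 [-0.683  0.112 -0.722]]
orange_case [{'bbox': [161.6, 145.3, 286.2, 278.0], 'p': 0.98}]
orange_lever [{'bbox': [200.7, 141.1, 223.8, 183.4], 'p': 0.69}]
orange_bar [{'bbox': [202.5, 142.0, 228.1, 174.4], 'p': 0.56}]
orange_keeper [{'bbox': [171.5, 189.1, 279.8, 277.4], 'p': 0.92}]
grey_bar [{'bbox': [407.7, 130.2, 435.0, 165.9], 'p': 0.78}]
top [527.37220242  13.24433979 786.68032298] (np.float64(398.9968813905756), 320.59020501934054, 201.60587462690242) [[-0.001 -1.     0.003]
 [-0.998  0.001 -0.065]
 [ 0.065 -0.003 -0.998]]
orange_case [{'bbox': [370.8, 136.2, 520.1, 283.9], 'p': 0.91}, {'bbox': [444.9, 188.3, 484.6, 213.9], 'p': 0.23}]
orange_lever [{'bbox': [448.3, 190.1, 483.1, 218.7], 'p': 0.77}, {'bbox': [372.5, 134.7, 493.4, 211.8], 'p': 0.35}]
orange_bar [{'bbox': [444.9, 190.2, 484.4, 213.4], 'p': 0.7}]
orange_keeper [{'bbox': [372.7, 134.6, 495.1, 210.7], 'p': 0.73}, {'bbox': [447.8, 192.5, 484.9, 219.9], 'p': 0.24}]
grey_bar [{'bbox': [189.8, 182.4, 233.9, 198.0], 'p': 0.63}]
0.6
```

Run:
```python
import cv2
a=cv2.imread('pics/scene0.png');b=cv2.imread('pics/top0.png')
cv2.imwrite('pics/s_c.png',cv2.resize(a[120:300,140:320],None,fx=3.3,fy=3.3,interpolation=cv2.INTER_CUBIC))
cv2.imwrite('pics/t_c.png',cv2.resize(b[120:300,360:540],None,fx=3.3,fy=3.3,interpolation=cv2.INTER_CUBIC))
```

```text
(no output)
```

View pics/scene0.png

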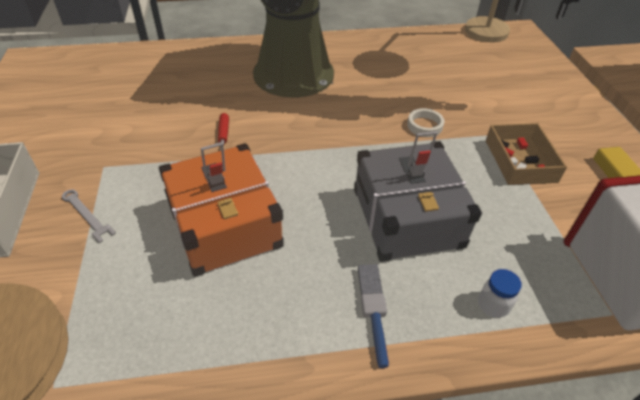

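View pics/top0.png

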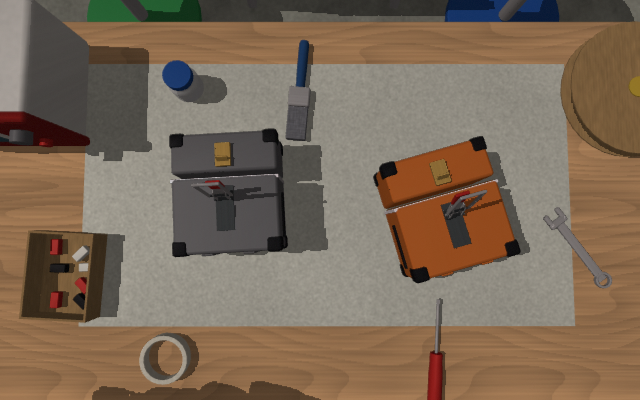

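View pics/s_c.png

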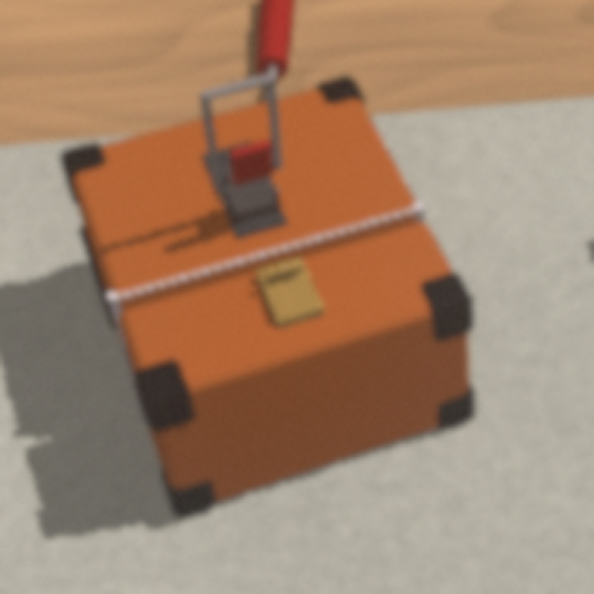

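View pics/t_c.png

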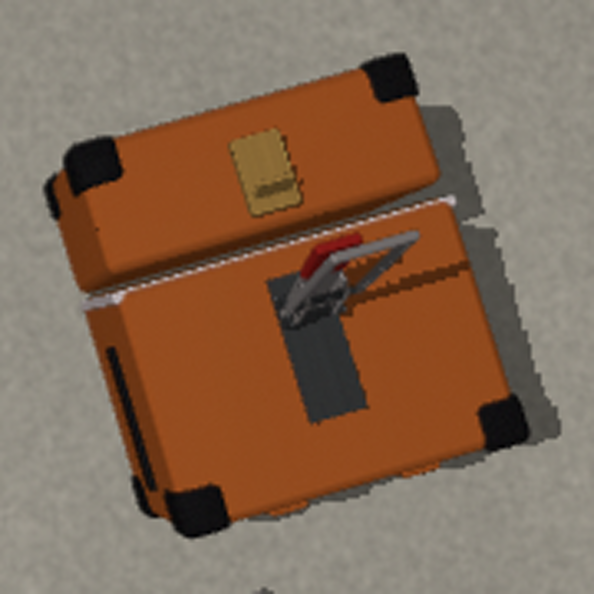

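```bash
cat > fit.py <<'E'
from h import *
from scipy.optimize import least_squares
print(robot.camera_params('top').keys())
ct,cs=cam('top'),cam('scene')
T=lambda u,v:(360+u/3.3,120+v/3.3)
S=lambda u,v:(140+u/3.3,120+v/3.3)
obs=[(ct,T(85,300),(0,90,120)),(ct,T(457,200),(0,-90,120)),(ct,T(180,532),(-100,90,120)),(ct,T(522,442),(-100,-90,120)),
(cs,S(112,297),(0,-90,120)),(cs,S(422,210),(0,90,120)),(cs,S(65,155),(-100,-90,120)),(cs,S(350,83),(-100,90,120)),(cs,S(470,417),(103,90,8)),(cs,S(190,512),(100,-90,0))]
def W(p,X):
    c,s=np.cos(p[2]),np.sin(p[2]); return np.array([p[0]+c*X[0]-s*X[1],p[1]+s*X[0]+c*X[1],X[2]])
f=lambda p:np.concatenate([proj(c,W(p,X))-u for c,u,X in obs])
r=least_squares(f,[500,-220,.26],loss='soft_l1'); p=r.x
print(p,np.degrees(p[2])); print(np.round(f(p).reshape(-1,2),1))
# keeper & lever base
for c,pt in [(ct,T(276,190)),(cs,S(283,272))]:
    g=onz(c,*pt,133); d=g[:2]-p[:2]; cc,s=np.cos(p[2]),np.sin(p[2]); print('hook tip in case',cc*d[0]+s*d[1],-s*d[0]+cc*d[1])
for c,pt in [(ct,T(316,345))]:
    g=onz(c,*pt,123); d=g[:2]-p[:2]; print('base in case',cc*d[0]+s*d[1],-s*d[0]+cc*d[1])
E
python3 fit.py
```

```text
dict_keys(['vfov', 'cx', 'cy', 'R', 't'])
[ 5.64632879e+02 -2.01215470e+02  2.92041581e-01] 16.732750025038285
[[10.4 10. ]
 [-0.1  9.3]
 [-0.2 -2.4]
 [-0.8 -6.7]
 [-1.7 -8.5]
 [-3.2 -9.7]
 [ 0.2  0.6]
 [ 1.3 -1.6]
 [ 4.3  1.7]
 [ 0.   5.7]]
hook tip in case 45.9749801247571 -3.9653200546547716
hook tip in case 54.363746098206455 -4.284603572187759
base in case -34.29045741417319 -2.4314720975038746
```

```bash
cat > fit2.py <<'E'
from h import *
from scipy.optimize import least_squares
ct,cs=cam('top'),cam('scene')
T=lambda u,v:(360+u/3.3,120+v/3.3)
S=lambda u,v:(140+u/3.3,120+v/3.3)
P='P'
obs=[(ct,T(85,300),(P,90,120)),(ct,T(457,200),(P,-90,120)),(ct,T(180,532),(-100,90,120)),(ct,T(522,442),(-100,-90,120)),
(cs,S(112,297),(P,-90,120)),(cs,S(422,210),(P,90,120)),(cs,S(65,155),(-100,-90,120)),(cs,S(350,83),(-100,90,120)),(cs,S(470,417),(103,90,5)),(cs,S(190,512),(103,-90,5)),
(ct,T(278,188),('K',0,134)),(cs,S(283,272),('K',0,134)),(ct,T(316,348),('B',0,123))]
def W(p,X):
    c,s=np.cos(p[2]),np.sin(p[2]); return np.array([p[0]+c*X[0]-s*X[1],p[1]+s*X[0]+c*X[1],X[2]])
def sub(p,X): return ({'P':p[3],'K':p[4],'B':p[5]}.get(X[0],X[0]),X[1],X[2])
f=lambda p:np.concatenate([proj(c,W(p,sub(p,X)))-u for c,u,X in obs])
if __name__=='__main__':
    r=least_squares(f,[500,-220,.26,20,50,-20],loss='soft_l1'); p=r.x
    print(p,np.degrees(p[2])); print(np.round(f(p).reshape(-1,2),1))
    np.save('p.npy',p)
    px=p[4]-66
    for nm,c,tr in (('scene',cs,(140,120)),('top',ct,(360,120))):
        im=cv2.imread(f'pics/{nm}0.png'); im=cv2.resize(im[tr[1]:tr[1]+180,tr[0]:tr[0]+180],None,fx=4,fy=4)[:600]
        def L(A,B,col=(0,255,0)):
            a,b=[tuple(int(v) for v in (proj(c,W(p,X))-tr)*4) for X in(A,B)]; cv2.line(im,a,b,col,1)
        B=[(-100,-90),(-100,90),(100,90),(100,-90)]
        for i in range(4):
            for z in (0,120): L((*B[i],z),(*B[(i+1)%4],z))
        L((px,-11,132),(px,11,132),(255,255,0)); L((px+66,-10,135),(px+66,10,135),(255,0,255))
        for a,th,col in((1.8,.0,(255,255,0)),(1.8,.37,(255,0,0))):
            u=np.array([-np.cos(a),np.sin(a)]);n=np.array([np.sin(a),np.cos(a)])
            h=19.6*u-4.2*n; t=65*u+8*n
            for y in(-20,20): L((px+h[0],y,132+h[1]),(px+h[0]+80*np.sin(th),y,132+h[1]+80*np.cos(th)),col)
            L((px+h[0]+80*np.sin(th),-20,132+h[1]+80*np.cos(th)),(px+h[0]+80*np.sin(th),20,132+h[1]+80*np.cos(th)),col)
            L((px+t[0],-11,132+t[1]),(px+t[0],11,132+t[1]),(0,255,255))
        cv2.imwrite(f'pics/ov_{nm}.png',im)
E
python3 fit2.py
```

```text
[ 5.57567780e+02 -2.04753486e+02  2.68232634e-01  2.65345043e+01
  5.58988243e+01 -2.78758292e+01] 15.368597834332933
[[ 7.8 -2.3]
 [-2.2 -0.4]
 [ 0.3  1.1]
 [ 0.5 -0.8]
 [-0.6 -2.1]
 [-0.2 -2.5]
 [-0.3 -2.6]
 [ 0.9 -3.3]
 [ 1.5  1.2]
 [-3.4  2. ]
 [-1.6 -0.5]
 [-0.3 -3. ]
 [-0.7  0.2]]
```

View pics/ov_scene.png

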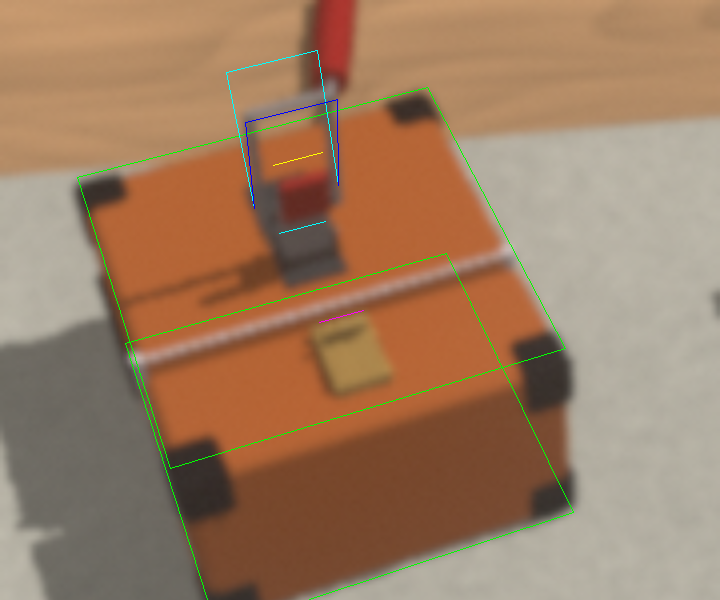

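View pics/ov_top.png

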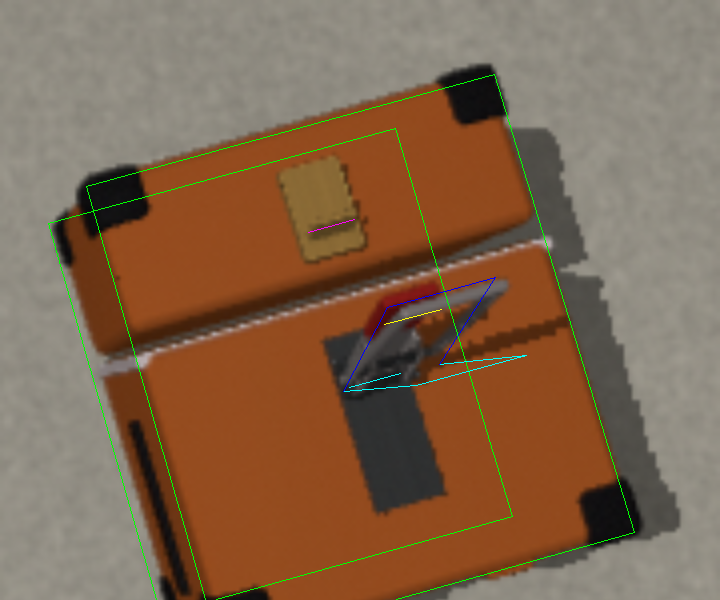

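```bash
cat >> h.py <<'E'
def tri(obs):
    A=np.zeros((3,3));b=np.zeros(3)
    for c,(u,v) in obs:
        o,d=ray(c,u,v); d/=np.linalg.norm(d); M=np.eye(3)-np.outer(d,d); A+=M;b+=M@o
    return np.linalg.solve(A,b)
def tocase(X):
    p=np.load('p.npy'); d=np.asarray(X)[:2]-p[:2]; c,s=np.cos(p[2]),np.sin(p[2])
    return np.array([c*d[0]+s*d[1],-s*d[0]+c*d[1],X[2]])
def fromcase(X):
    p=np.load('p.npy');c,s=np.cos(p[2]),np.sin(p[2]); return np.array([p[0]+c*X[0]-s*X[1],p[1]+s*X[0]+c*X[1],X[2]])
E
python3 - <<'E'
from h import *
ct,cs=cam('top'),cam('scene')
T=lambda u,v:(360+u/3.3,120+v/3.3)
S=lambda u,v:(140+u/3.3,120+v/3.3)
for n,a,b in [('bar',T(375,246),S(240,83)),('barL -y',T(415,235),S(203,95)),('redtip',T(337,242),S(250,150)),('hook',T(276,188),S(283,272))]:
    X=tri([(ct,a),(cs,b)]); print(n,X,tocase(X),proj(ct,X)-a,proj(cs,X)-b)
p=np.load('p.npy'); print('pin',fromcase((p[4]-66,0,132)))
E
```

```text
bar [ 573.76462513 -200.9674638   230.96143528] [ 16.62105918  -0.64197515 230.96143528] [-1.13703863 -0.16053329] [-0.86560728 -0.26944821]
barL -y [ 578.55510822 -219.54953596  228.70072464] [ 16.31547488 -19.82917798 228.70072464] [-0.75751881 -0.09951795] [-0.575719   -0.18777486]
redtip [ 579.02002746 -200.75944999  188.72426681] [ 21.74366196  -1.83422686 188.72426681] [-0.59149469 -0.08515508] [-0.47586061 -0.13402546]
hook [ 611.77545906 -191.83754607  127.40080264] [ 55.69233717  -1.91245926 127.40080264] [-1.03362883 -0.14974683] [-0.91275528 -0.21461984]
pin [ 547.82781475 -207.4305772   132.        ]
```

Emit:
jog_arm --pt "-50 0 0 0 0 0 0" --pt "-100 0 0 0 0 0 0" --pt "-150 -20 -15 0.1 0 0 0" --pt "-150 -60 -40 0.2 0 0 0" --pt "-150 -105 -65 0.3 0 0 0"

```text
time: 1.1
ee_pos: [281.8, 468.2, 351.6]
tcp_rot: [[0.003, -0.795, 0.606], [0.004, 0.606, 0.795], [-1.0, 0.0, 0.005]]
ft_force: [1.1, 0.2, 0.2]
width: 12.3
```

```bash
cat >> h.py <<'E'
from scipy.spatial.transform import Rotation as Ro
def Rt(sign=1):
    p=np.load('p.npy'); z=sign*np.array([np.cos(p[2]),np.sin(p[2]),0]); x=np.array([0,0,-1.]); return np.stack([x,np.cross(z,x),z],1)
def delta(casept,R=None,world=False):
    s=robot.observe(); C=np.array(s['tcp_rot']); X=np.asarray(casept,float) if world else fromcase(casept)
    d=C.T@(X-s['ee_pos']); r=Ro.from_matrix(C.T@(Rt() if R is None else R)).as_rotvec()
    return np.round(np.r_[d,r],3)
def st():
    s=robot.observe(); print('t',s['time'],'case',np.round(tocase(s['ee_pos']),1),'w',np.round(s['ee_pos'],1),'F',np.round(s['ft_force'],1),'wd',s['width'],'q',np.round(s['joint_pos'],2))
E
python3 - <<'E'
from h import *
st(); print(delta((480,200,350),world=True)); print(delta((-20,0,330)))
E
```

```text
t 1.1 case [-87.6 722.  351.6] w [281.8 468.2 351.6] F [1.1 0.2 0.2] wd 12.29154056897918 q [ 1.03  0.19  0.14  1.51 -0.    1.68]
[ 1.03900e+00 -3.20259e+02 -9.30800e+01  6.51000e-01  4.00000e-03
 -2.00000e-03]
[ 1.95760e+01 -6.15238e+02 -3.83916e+02  6.51000e-01  4.00000e-03
 -2.00000e-03]
```

Emit:
jog_arm --pt "0 -46 -15 0.1 0 0 0" --pt "0 -92 -30 0.2 0 0 0" --pt "0 -138 -48 0.3 0 0 0" --pt "0 -184 -65 0.35 0 0 0" --pt "0 -230 -82 0.4 0 0 0"

```text
time: 1.6
ee_pos: [415.2, 261.6, 349.4]
tcp_rot: [[0.001, -0.496, 0.868], [0.0, 0.868, 0.496], [-1.0, -0.0, 0.001]]
ft_force: [0.8, 0.3, -0.1]
width: 0.0
```

Run:
```python
from h import *
st(); print(delta((-20,0,330)))
```

```text
t 1.6 case [-13.7 487.4 349.4] w [415.2 261.6 349.4] F [ 0.8  0.3 -0.1] wd 0.036113641876517756 q [ 0.56  0.09  0.01  1.49 -0.    1.61]
[ 1.92790e+01 -4.70557e+02 -1.27094e+02  2.51000e-01  1.00000e-03
 -0.00000e+00]
```

Emit:
jog_arm --pt "0 -47 -13 0.05 0 0 0" --pt "0 -94 -26 0.1 0 0 0" --pt "0 -141 -39 0.15 0 0 0" --pt "0 -188 -52 0.2 0 0 0" --pt "0 -235 -64 0.25 0 0 0"

```text
time: 2.1
ee_pos: [476.1, 25.7, 349.5]
tcp_rot: [[0.001, -0.266, 0.964], [0.0, 0.964, 0.266], [-1.0, -0.0, 0.001]]
ft_force: [0.3, 0.7, 0.0]
width: 0.4
```

Run:
```python
from h import *
st(); print(delta((-25,0,330)))
```

```text
t 2.1 case [-17.5 243.8 349.5] w [476.1  25.7 349.5] F [0.3 0.7 0. ] wd 0.377206644249345 q [ 0.05  0.06 -0.02  1.49  0.    1.36]
[ 1.94940e+01 -2.43792e+02 -7.66400e+00  1.00000e-03  1.00000e-03
  0.00000e+00]
```

Emit:
jog_arm --pt "0 -49 -2 0 0 0 0" --pt "0 -98 -4 0 0 0 0" --pt "0 -147 -6 0 0 0 0" --pt "0 -196 -8 0 0 0 0" --pt "0 -243 -8 0 0 0 0"

```text
time: 2.6
ee_pos: [533.3, -210.9, 349.4]
tcp_rot: [[0.001, -0.267, 0.964], [-0.0, 0.964, 0.267], [-1.0, -0.0, 0.001]]
ft_force: [0.1, 1.2, 0.3]
width: 0.3
```

Run:
```python
from h import *
st(); print(delta((-25,0,330)))
for n in ['scene','top']: save(n,n+'1.png')
a=cv2.imread('pics/scene1.png')[60:280,120:340]; b=cv2.imread('pics/top1.png')[80:300,360:580]
save('wrist','w1.png')
cv2.imwrite('pics/c1.png',cv2.resize(a,None,fx=2.7,fy=2.7))
```

```text
t 2.6 case [-25.    0.5 349.4] w [ 533.3 -210.9  349.4] F [0.1 1.2 0.3] wd 0.25428852481321057 q [-0.38  0.25  0.21  1.53  0.    0.92]
[ 1.9358e+01 -5.3600e-01  2.6000e-02  2.0000e-03  1.0000e-03  0.0000e+00]
```

View pics/c1.png

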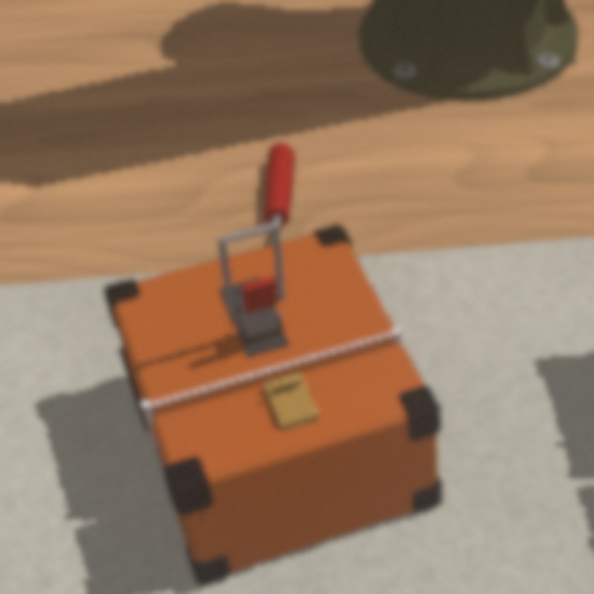

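View pics/w1.png

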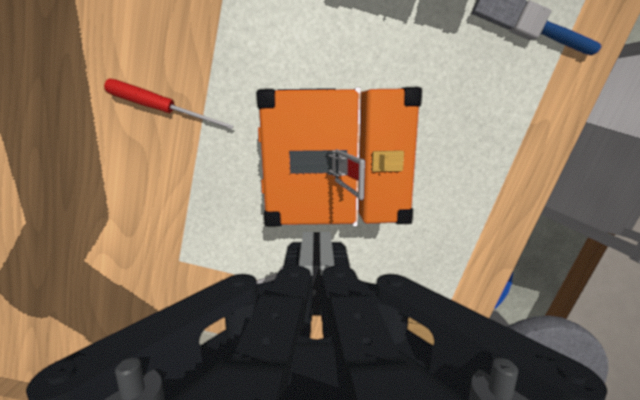

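Run:
```python
from h import *
cw=cam('wrist'); ct,cs=cam('top'),cam('scene')
s=robot.observe(); print(proj(cs,s['ee_pos']),proj(ct,s['ee_pos']),proj(cw,s['ee_pos']))
print('bar',proj(cw,fromcase((16.6,0,230))),proj(cw,fromcase((16.6,-20,230))),'hook',proj(cw,fromcase((55.7,0,134))),'tip',proj(cw,fromcase((21,0,190))))
im=cv2.imread('pics/w1.png')[80:240,250:430]; cv2.imwrite('pics/wc.png',cv2.resize(im,None,fx=3.7,fy=3.7))
im=cv2.imread('pics/scene1.png');cv2.imwrite('pics/sc1.png',im)
```

```text
[195.23659873  72.02954716] [523.4271814 222.1424187] [317.28134566 224.47545857]
bar [359.79698035 180.68415467] [359.05315212 200.45690234] hook [380.33012771 163.59060577] tip [358.84156564 172.43930398]
```

View pics/wc.png

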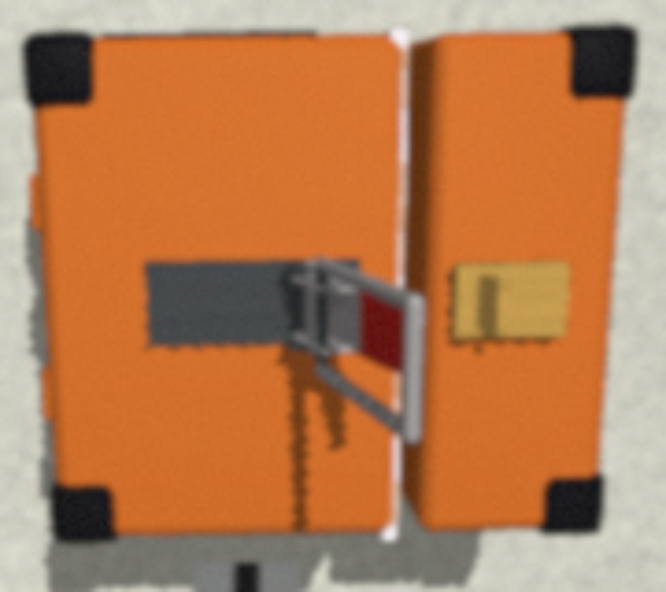

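View pics/scene1.png

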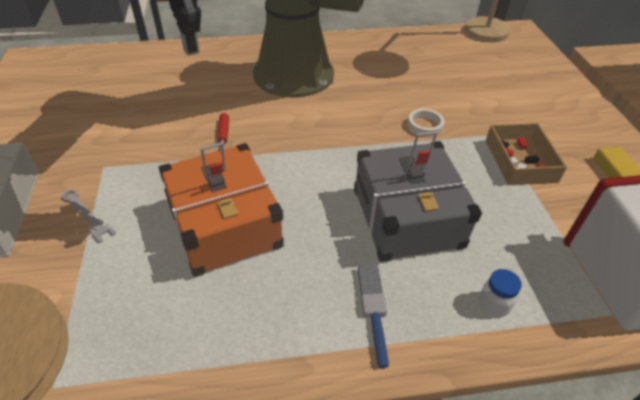

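Run:
```python
import cv2,numpy as np
a=cv2.resize(cv2.imread('pics/scene1.png')[0:110,140:250],None,fx=3.6,fy=3.6)
b=cv2.resize(cv2.imread('pics/top1.png')[140:300,440:600],None,fx=2.475,fy=2.475)[:396]
cv2.imwrite('pics/z.png',np.hstack([a,b]))
c=cv2.resize(cv2.imread('pics/w1.png')[200:300,260:380],None,fx=5,fy=5);cv2.imwrite('pics/z2.png',c)
```

```text
(no output)
```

View pics/z.png

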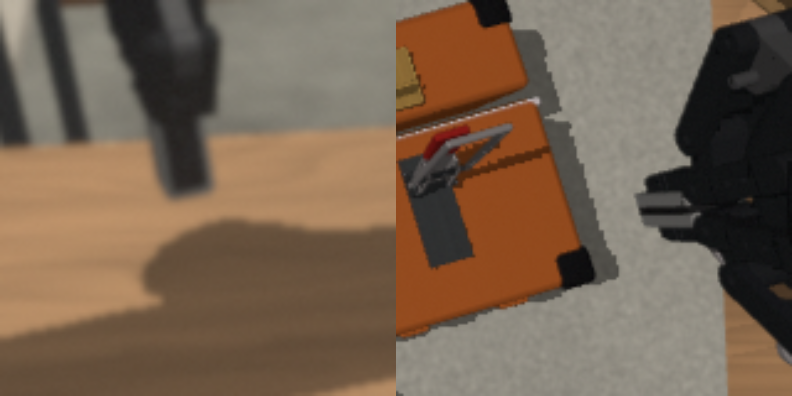

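View pics/z2.png

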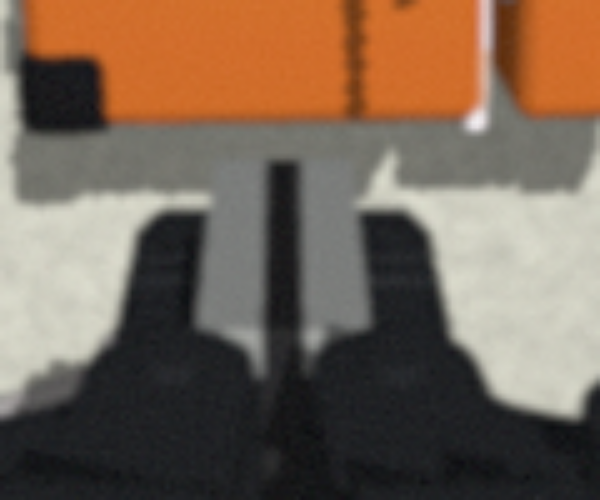

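Run:
```python
from h import *
cw=cam('wrist'); ct,cs=cam('top'),cam('scene')
T=(440+(640-396)/2.475,140+208/2.475); S=(140+190/3.6,193/3.6); Wp=(260+285/5,200+160/5)
o=[(ct,T),(cs,S),(cw,Wp)]
for sel in ([0,1],[0,2],[1,2],[0,1,2]):
    X=tri([o[i] for i in sel]); print(sel,X,[np.round(proj(c,X)-u,1) for c,u in o])
print(robot.observe()['ee_pos'], -cw[0].T@cw[1])
```

```text
[0, 1] [ 531.00941518 -210.30566195  379.00632682] [array([-0.4, -0.1]), array([-0.2, -0.1]), array([-3.5, 12.1])]
[0, 2] [ 529.16459099 -192.8091444   409.13298411] [array([-1.4,  1.6]), array([  8.3, -19.6]), array([3. , 3.9])]
[1, 2] [ 530.98070269 -207.27673442  377.56927531] [array([-4.1, -0. ]), array([1.9, 0.6]), array([-1.9,  5.6])]
[0, 1, 2] [ 531.07522939 -208.2333196   378.47756745] [array([-2.7, -0.1]), array([1.2, 0.1]), array([-2.3,  8. ])]
[ 533.32400725 -211.12236784  348.01649239] [ 514.80974659 -146.30926865  522.79904605]
```

Emit:
jog_arm --pt "45 0 0 0 0 0 0" --pt "90 0 0 0 0 0 0" --pt "125 0 0 0 0 0 0" --pt "134 0 0 0 0 0 0" --pt "134 0 0 0 0 0 0"

```text
time: 3.25
ee_pos: [532.4, -207.4, 214.5]
tcp_rot: [[-0.002, -0.269, 0.963], [0.001, 0.963, 0.269], [-1.0, 0.002, -0.002]]
ft_force: [-0.2, 0.1, 0.8]
width: -0.0
```

Run:
```python
from h import *
st()
save('scene','s2.png');save('top','t2.png');save('wrist','w2.png');
st()
cw=cam('wrist'); ct,cs=cam('top'),cam('scene'); e=robot.observe()['ee_pos']
for c in(cs,ct,cw): print(proj(c,e))
im=cv2.imread('pics/s2.png')[60:240,130:290]; cv2.imwrite('pics/c2.png',cv2.resize(im,None,fx=3.3,fy=3.3))
im=cv2.imread('pics/t2.png')[140:300,400:580]; cv2.imwrite('pics/tc2.png',cv2.resize(im,None,fx=3.6,fy=3.6))
```

```text
t 3.25 case [-25.    4.2 214.5] w [ 532.4 -207.4  214.5] F [-0.2  0.1  0.8] wd -0.022296480232737066 q [-0.37  0.26 -0.09  1.23  0.    0.93]
t 3.4 case [-23.1   2.2 217.7] w [ 534.7 -208.7  217.7] F [ 0.3 -0.4  0.1] wd 0.18307965441679486 q [-0.37  0.25 -0.08  1.23  0.    0.93]
[208.48762127 136.95312623]
[475.08343764 222.4354637 ]
[317.29016913 224.48593558]
```

View pics/c2.png

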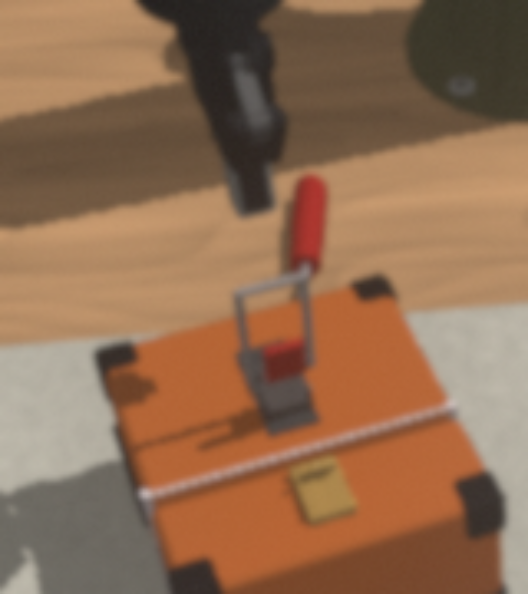

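View pics/w2.png

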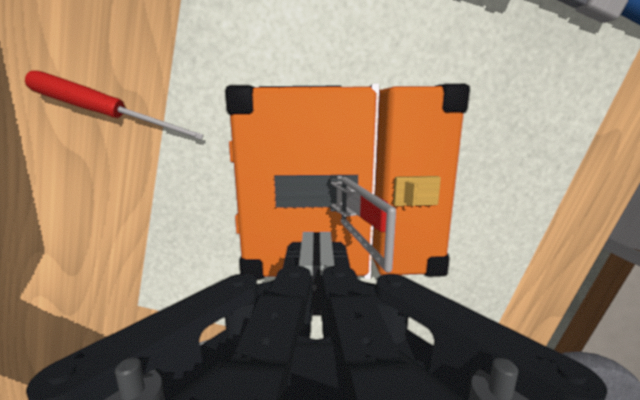

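View pics/tc2.png

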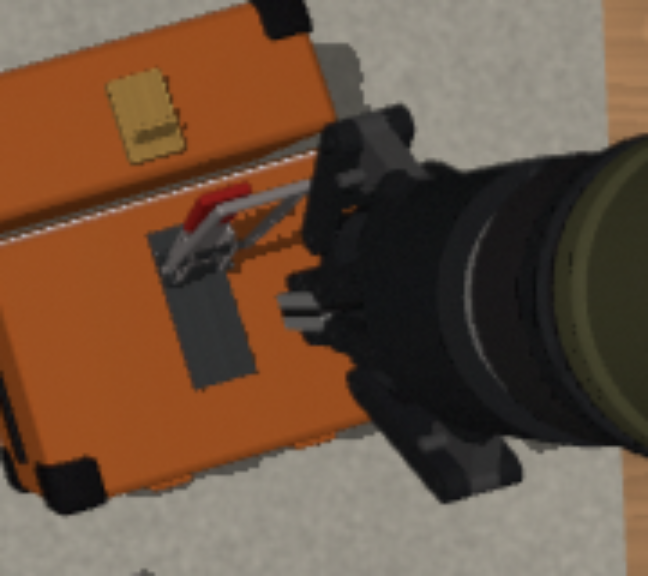

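Run:
```python
from h import *
print(robot.tcp_to_grasp,[a for a in dir(robot) if a[0]!='_'])
cw=cam('wrist'); ct,cs=cam('top'),cam('scene'); s=robot.observe(); e=np.array(s['ee_pos']); x=np.array(s['tcp_rot'])[:,0]
for d in(0,10,20,30,40): print(d,*[np.round(proj(c,e-d*x),1) for c in(cw,cs,ct)])
im=cv2.imread('pics/w2.png')[200:300,260:380]; cv2.imwrite('pics/wc2.png',cv2.resize(im,None,fx=5,fy=5))
```

```text
18.700000000000003 ['IKError', 'camera_params', 'finish_job', 'grab_frame', 'look_for', 'observe', 'tcp_to_grasp']
0 [317.3 224.5] [208.5 137. ] [475.1 222.4]
10 [317.4 230.8] [207.7 132.5] [477.9 222.4]
20 [317.5 237.9] [206.9 128. ] [480.7 222.3]
30 [317.6 245.9] [206.  123.3] [483.7 222.2]
40 [317.7 254.8] [205.2 118.6] [486.8 222.1]
```

View pics/wc2.png

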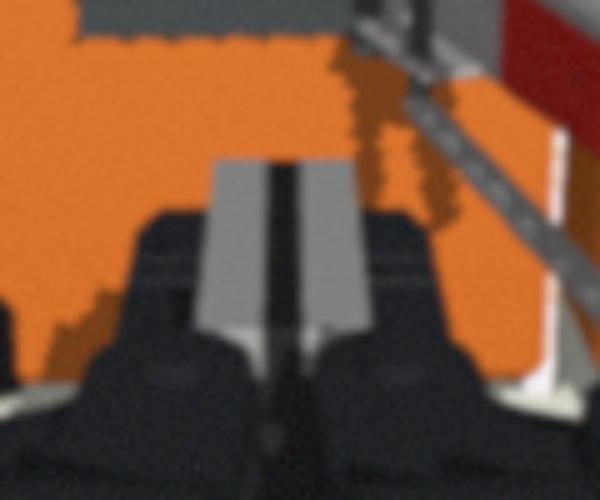

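Emit:
jog_arm --pt "4 0 5 0 0 0 0" --pt "4 0 15 0 0 0 0" --pt "4 0 25 0 0 0 0" --pt "4 0 35 0 0 0 0" --pt "4 0 40 0 0 0 0"

```text
time: 3.9
ee_pos: [573.2, -197.5, 211.0]
tcp_rot: [[0.0, -0.268, 0.963], [0.0, 0.963, 0.268], [-1.0, 0.0, 0.0]]
ft_force: [-0.2, -0.7, 0.2]
width: 0.3
```

Run:
```python
from h import *
st()
save('scene','s3.png')
st()
im=cv2.imread('pics/s3.png')[60:240,130:290]; cv2.imwrite('pics/c3.png',cv2.resize(im,None,fx=3.3,fy=3.3))
```

```text
t 3.9 case [ 17.    2.9 211. ] w [ 573.2 -197.5  211. ] F [-0.2 -0.7  0.2] wd 0.28992552261956034 q [-0.33  0.32 -0.01  1.24  0.    0.97]
t 3.95 case [ 17.3   2.9 210.8] w [ 573.4 -197.3  210.8] F [-0.3 -0.7 -0. ] wd -0.05815468327860674 q [-0.33  0.32 -0.01  1.24  0.    0.97]
```

View pics/c3.png

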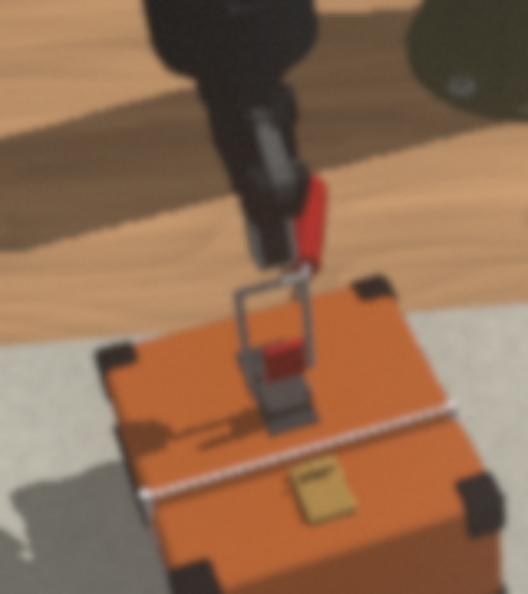

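Emit:
jog_arm --pt "0 -1 -42 0 0 0 0" --pt "15 -1 -44 0 0 0 0" --pt "31 -1 -44 0 0 0 0" --pt "31 -1 -44 0 0 0 0" --pt "31 -1 -30 0 0 0 0"

```text
time: 4.45
ee_pos: [542.3, -207.0, 180.4]
tcp_rot: [[-0.001, -0.267, 0.964], [0.0, 0.964, 0.267], [-1.0, 0.0, -0.001]]
ft_force: [0.3, 0.7, -0.9]
width: -0.0
```

Run:
```python
from h import *
st()
save('scene','s4.png')
st()
im=cv2.imread('pics/s4.png')[60:240,130:290]; cv2.imwrite('pics/c4.png',cv2.resize(im,None,fx=3.3,fy=3.3))
```

```text
t 4.45 case [-15.3   1.8 180.4] w [ 542.3 -207.   180.4] F [ 0.3  0.7 -0.9] wd -0.027341789297534554 q [-0.36  0.29 -0.13  1.16 -0.    0.94]
t 4.5 case [-11.7   1.5 180.8] w [ 545.9 -206.4  180.8] F [ 2.3 -0.   0.6] wd 0.2772300823038448 q [-0.36  0.29 -0.12  1.16  0.    0.94]
```

View pics/c4.png

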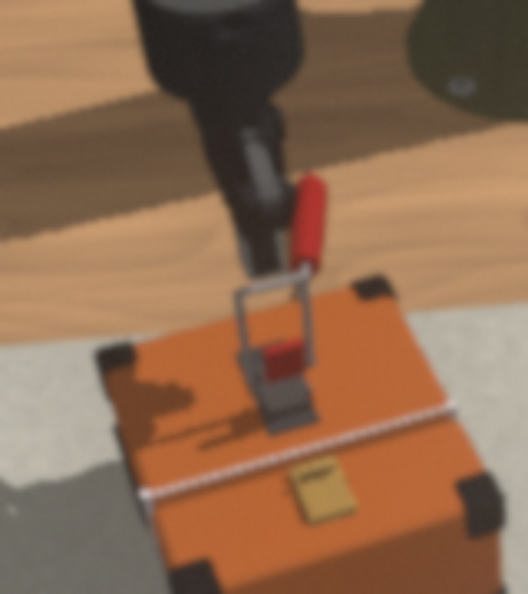

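Run:
```python
from h import *
cs=cam('scene')
for x in (-12,-26,3):
  for z in (180,200,208,215,220): print(x,z,(proj(cs,fromcase((x,1.5,z)))-(130,60))*3.3)
print('bar',(proj(cs,fromcase((16.6,0,230)))-(130,60))*3.3)
st()
```

```text
-12 180 [272.79449778 319.60723156]
-12 200 [267.75816807 291.76613667]
-12 208 [265.69652058 280.36924114]
-12 215 [263.86984412 270.27127782]
-12 220 [262.55186462 262.98541798]
-26 180 [266.0439223 304.2193476]
-26 200 [260.94710761 276.40416214]
-26 208 [258.86118076 265.02049497]
-26 215 [257.01322527 254.93552469]
-26 220 [255.68002859 247.65978189]
3 180 [280.17788901 336.43761406]
3 200 [275.21026402 308.57393167]
3 208 [273.1762287  297.16491545]
3 215 [271.37376857 287.05481726]
3 220 [270.07311637 279.7593874 ]
bar [271.60271679 281.21549511]
t 4.5 case [-11.7   1.5 180.8] w [ 545.9 -206.4  180.8] F [ 2.3 -0.   0.6] wd 0.2772300823038448 q [-0.36  0.29 -0.12  1.16  0.    0.94]
```

Emit:
jog_arm --pt "7 0 2 0 0 0 0" --pt "7 0 10 0 0 0 0" --pt "7 0 18 0 0 0 0" --pt "7 0 24 0 0 0 0" --pt "7 0 26 0 0 0 0"

```text
time: 5.0
ee_pos: [569.2, -199.7, 173.2]
tcp_rot: [[0.0, -0.268, 0.963], [-0.0, 0.963, 0.268], [-1.0, -0.0, 0.0]]
ft_force: [-0.0, 0.2, 0.2]
width: -0.3
```

Run:
```python
from h import *
st()
save('scene','s5.png')
im=cv2.imread('pics/s5.png')[60:240,130:290]; cv2.imwrite('pics/c5.png',cv2.resize(im,None,fx=3.3,fy=3.3))
```

```text
t 5.0 case [ 12.6   1.8 173.2] w [ 569.2 -199.7  173.2] F [-0.   0.2  0.2] wd -0.27268194261236955 q [-0.34  0.33 -0.08  1.16  0.    0.96]
```

View pics/c5.png

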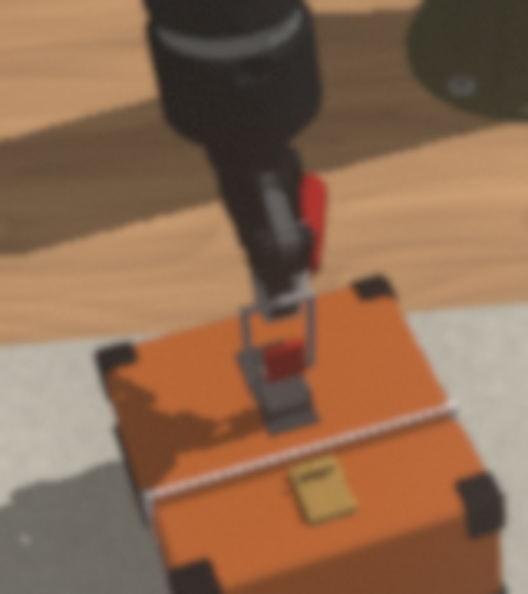

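Emit:
jog_arm --pt "0 0 8 0 0 0 0" --pt "0 0 16 0 0 0 0" --pt "0 0 22 0 0 0 0" --pt "0 0 24 0 0 0 0" --pt "0 0 24 0 0 0 0"

```text
time: 5.55
ee_pos: [591.7, -193.3, 172.9]
tcp_rot: [[-0.0, -0.268, 0.963], [0.0, 0.963, 0.268], [-1.0, 0.0, -0.0]]
ft_force: [0.0, 0.4, -0.4]
width: 0.1
```

Run:
```python
from h import *
st()
save('scene','s6.png')
im=cv2.imread('pics/s6.png')[60:240,130:290]; cv2.imwrite('pics/c6.png',cv2.resize(im,None,fx=3.3,fy=3.3))
```

```text
t 5.55 case [ 35.9   2.  172.9] w [ 591.7 -193.3  172.9] F [ 0.   0.4 -0.4] wd 0.14230694493105325 q [-0.32  0.37 -0.03  1.17 -0.    0.98]
```

View pics/c6.png

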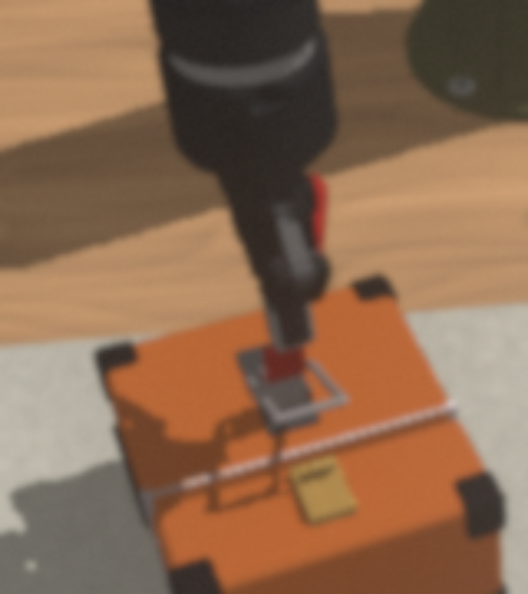

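Emit:
jog_arm --pt "-8 0 10 0 0 0 0" --pt "-8 0 20 0 0 0 0" --pt "-8 0 24 0 0 0 0"

```text
time: 5.9
ee_pos: [615.4, -187.0, 181.2]
tcp_rot: [[0.001, -0.268, 0.963], [-0.0, 0.963, 0.268], [-1.0, -0.0, 0.001]]
ft_force: [0.2, -0.1, -0.0]
width: 0.1
```

Run:
```python
from h import *
save('scene','s7.png')
save('wrist','w7.png'); save('top','t7.png');st()
im=cv2.imread('pics/s7.png')[60:240,130:290]; cv2.imwrite('pics/c7.png',cv2.resize(im,None,fx=3.3,fy=3.3))
```

```text
t 6.05 case [ 59.4   2.1 180.6] w [ 614.3 -187.   180.6] F [ 0.5 -0.5  1. ] wd -0.3260938463128019 q [-0.3   0.4   0.04  1.21 -0.    1.  ]
```

View pics/c7.png

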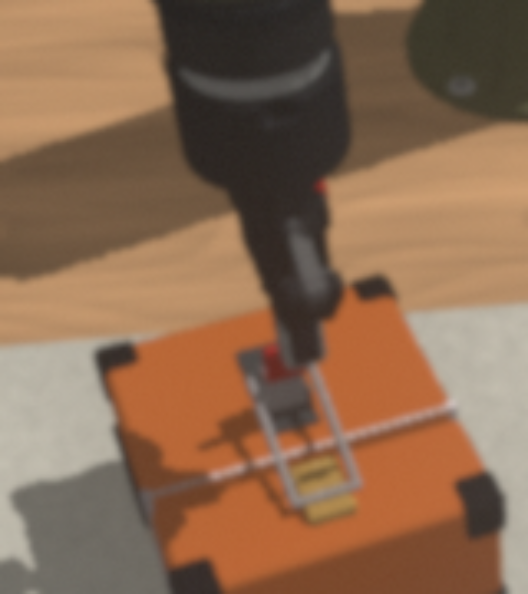

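View pics/w7.png

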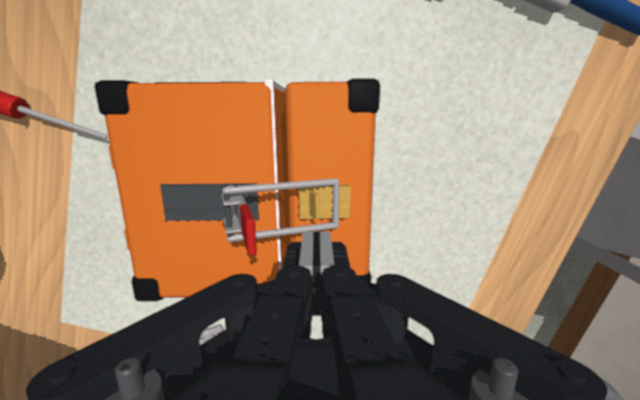

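Emit:
jog_arm --pt "20 -2 -3 0 0 0 0" --pt "37 -2 -6 0 0 0 0" --pt "37 -2 -16 0 0 0 0" --pt "37 -2 -26 0 0 0 0" --pt "37 -2 -34 0 0 0 0"

```text
time: 6.55
ee_pos: [582.6, -198.3, 145.7]
tcp_rot: [[0.003, -0.268, 0.964], [-0.0, 0.964, 0.268], [-1.0, -0.001, 0.003]]
ft_force: [2.4, 1.7, 2.0]
width: 0.3
```

Run:
```python
from h import *
st()
save('scene','s8.png')
st()
im=cv2.imread('pics/s8.png')[60:240,130:290]; cv2.imwrite('pics/c8.png',cv2.resize(im,None,fx=3.3,fy=3.3))
```

```text
t 6.55 case [ 25.8  -0.4 145.7] w [ 582.6 -198.3  145.7] F [2.4 1.7 2. ] wd 0.2816209259982269 q [-0.33  0.36 -0.1   1.1   0.    0.97]
t 6.6 case [ 24.5  -0.6 145.8] w [ 581.4 -198.8  145.8] F [0.6 0.8 0.2] wd 0.11222749810423308 q [-0.33  0.36 -0.1   1.11 -0.    0.97]
```

View pics/c8.png

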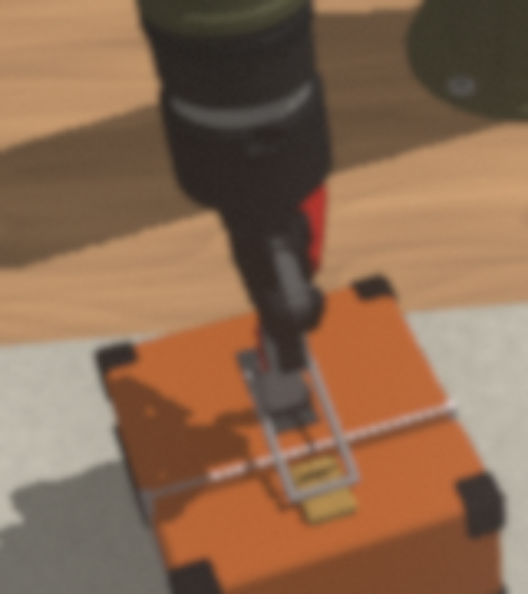

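Emit:
jog_arm --pt "0 0 -7 0 0 0 0" --pt "0 0 -14 0 0 0 0" --pt "0 0 -20 0 0 0 0" --pt "-2 0 -26 0 0 0 0" --pt "-2 0 -30 0 0 0 0"

```text
time: 7.1
ee_pos: [552.6, -206.2, 146.1]
tcp_rot: [[-0.0, -0.267, 0.964], [0.0, 0.964, 0.267], [-1.0, 0.0, -0.0]]
ft_force: [2.5, 1.1, 0.6]
width: 0.3
```

Run:
```python
from h import *
st()
save('scene','s9.png')
save('wrist','w9.png')
st()
im=cv2.imread('pics/s9.png')[60:240,130:290]; cv2.imwrite('pics/c9.png',cv2.resize(im,None,fx=3.3,fy=3.3))
```

```text
t 7.1 case [-5.200e+00 -1.000e-01  1.461e+02] w [ 552.6 -206.2  146.1] F [2.5 1.1 0.6] wd 0.26910975256125114 q [-0.36  0.32 -0.16  1.09  0.    0.94]
t 7.2 case [-5.500e+00 -1.000e-01  1.459e+02] w [ 552.3 -206.3  145.9] F [ 0.4 -0.2 -0.1] wd 0.204440308703894 q [-0.36  0.32 -0.16  1.09 -0.    0.94]
```

View pics/c9.png

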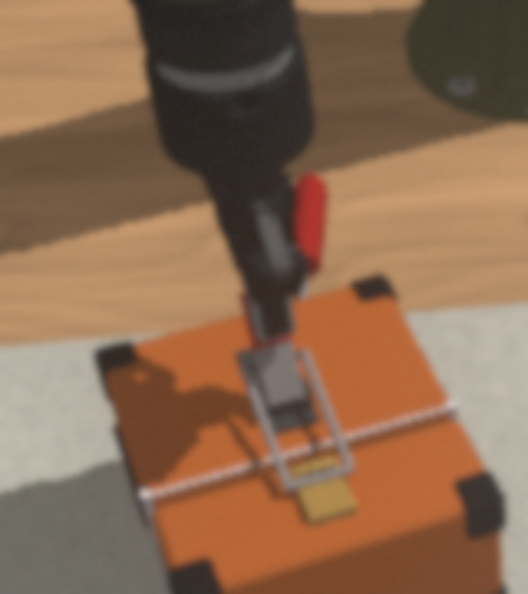

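View pics/w9.png

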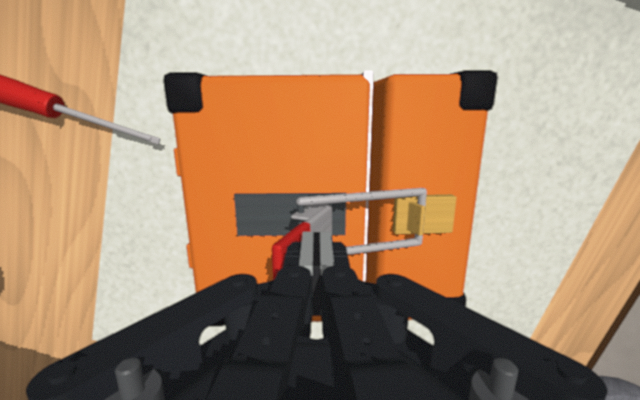

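Emit:
jog_arm --pt "0 0 -6 0 0 0 0" --pt "0 0 -12 0 0 0 0" --pt "2 0 -18 0 0 0 0" --pt "5 0 -23 0 0 0 0" --pt "9 0 -27 0 0 0 0"

```text
time: 7.7
ee_pos: [526.9, -213.7, 137.2]
tcp_rot: [[0.0, -0.267, 0.964], [-0.001, 0.964, 0.267], [-1.0, -0.001, 0.0]]
ft_force: [1.3, 0.8, 3.7]
width: -0.1
```

Run:
```python
from h import *
st()
save('scene','s10.png')
save('wrist','w10.png')
st()
im=cv2.imread('pics/s10.png')[60:240,130:290]; cv2.imwrite('pics/c10.png',cv2.resize(im,None,fx=3.3,fy=3.3))
```

```text
t 7.7 case [-32.   -0.5 137.2] w [ 526.9 -213.7  137.2] F [1.3 0.8 3.7] wd -0.08312479745093482 q [-0.39  0.29 -0.23  1.06 -0.    0.91]
t 7.8 case [-32.9  -0.3 136.5] w [ 525.9 -213.8  136.5] F [ 0.  -0.5  0.2] wd -0.06907400641325231 q [-0.39  0.29 -0.23  1.06 -0.    0.92]
```

View pics/c10.png

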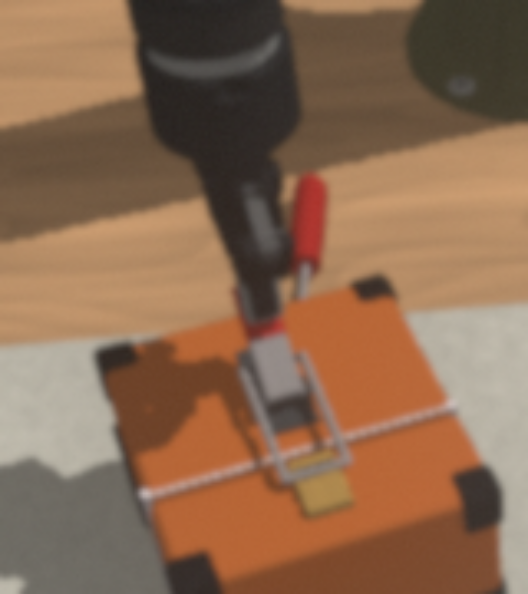

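View pics/w10.png

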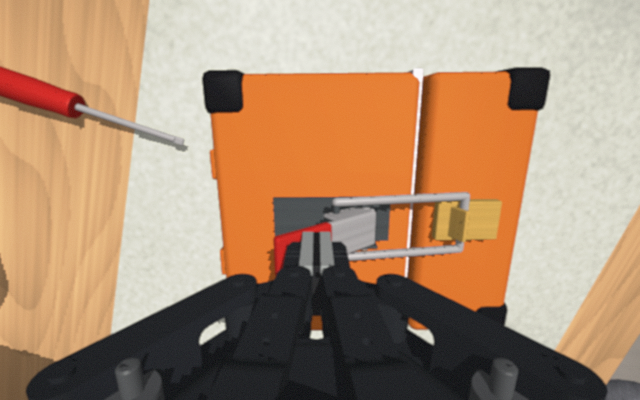

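Emit:
jog_arm --pt "5 0 -4 0 0 0 0" --pt "10 0 -7 0 0 0 0" --pt "15 0 -10 0 0 0 0" --pt "19 0 -12 0 0 0 0" --pt "21 0 -13 0 0 0 0"

```text
time: 8.3
ee_pos: [514.3, -216.8, 115.3]
tcp_rot: [[-0.001, -0.268, 0.964], [0.0, 0.964, 0.268], [-1.0, 0.0, -0.001]]
ft_force: [0.1, -1.4, 2.1]
width: -0.2
```

Run:
```python
from h import *
st()
save('scene','s11.png')
save('wrist','w11.png')
st()
im=cv2.imread('pics/s11.png')[60:240,130:290]; cv2.imwrite('pics/c11.png',cv2.resize(im,None,fx=3.3,fy=3.3))
```

```text
t 8.3 case [-44.9  -0.2 115.3] w [ 514.3 -216.8  115.3] F [ 0.1 -1.4  2.1] wd -0.18264843233423902 q [-0.4   0.28 -0.28  1.   -0.    0.9 ]
t 8.4 case [-44.9   0.2 115.4] w [ 514.2 -216.5  115.4] F [-0.   0.8  0.2] wd 0.09936124018401309 q [-0.4   0.28 -0.28  1.01  0.    0.9 ]
```

View pics/c11.png

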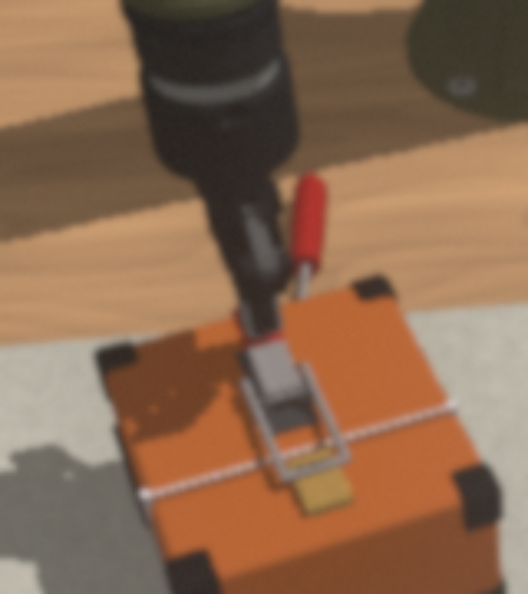

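View pics/w11.png

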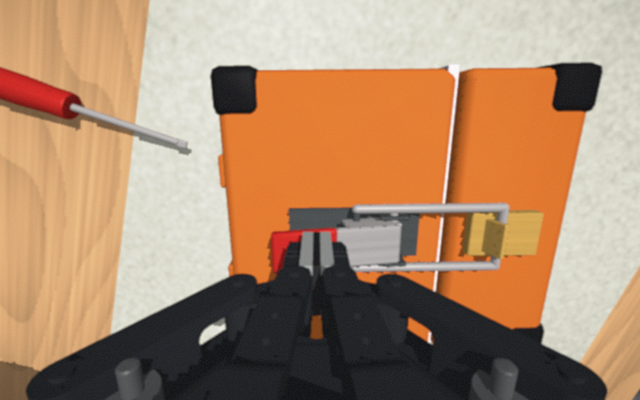

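Emit:
jog_arm --pt "4 0 -1 0 0 0 0" --pt "8 0 -2 0 0 0 0" --pt "10 0 -2 0 0 0 0"

```text
time: 8.7
ee_pos: [513.1, -217.3, 107.5]
tcp_rot: [[0.001, -0.268, 0.963], [0.0, 0.963, 0.268], [-1.0, -0.0, 0.001]]
ft_force: [-7.9, 3.4, 27.9]
width: 0.3
```

Run:
```python
from h import *
st()
save('scene','s12.png')
save('wrist','w12.png')
st()
im=cv2.imread('pics/s12.png')[60:240,130:290]; cv2.imwrite('pics/c12.png',cv2.resize(im,None,fx=3.3,fy=3.3))
```

```text
t 8.7 case [-46.2  -0.3 107.5] w [ 513.1 -217.3  107.5] F [-7.9  3.4 27.9] wd 0.2992784863826699 q [-0.4   0.29 -0.3   0.98  0.    0.9 ]
t 8.8 case [-46.3  -0.2 107.7] w [ 513.  -217.2  107.7] F [-4.9  2.3 15.5] wd 0.061725494524047304 q [-0.4   0.29 -0.3   0.98  0.    0.9 ]
```

View pics/c12.png

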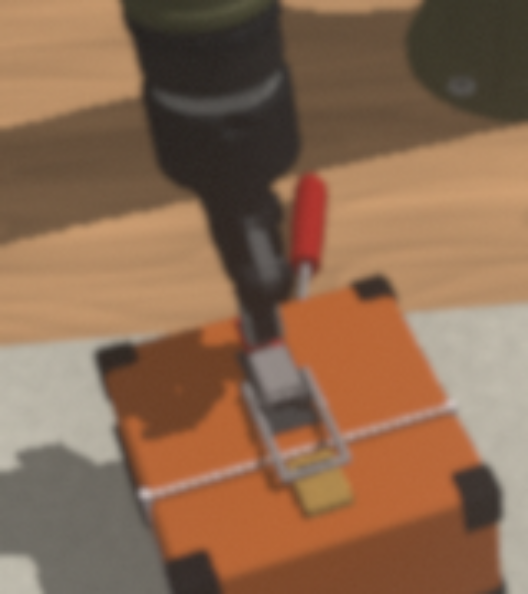

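View pics/w12.png

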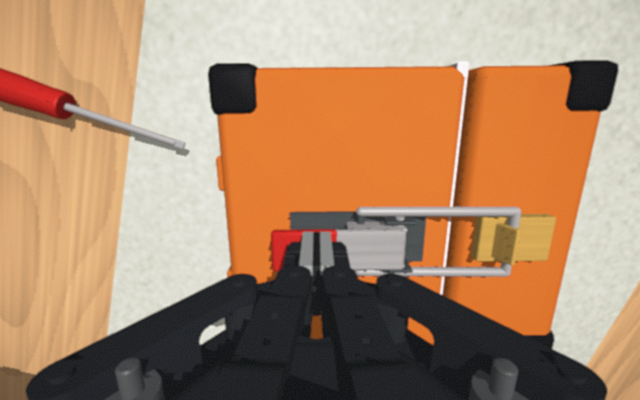

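Emit:
jog_arm --pt "-30 0 0 0 0 0 0" --pt "-70 0 0 0 0 0 0" --pt "-110 0 -10 0 0 0 0" --pt "-140 0 -50 0 0 0 0" --pt "-140 0 -90 0 0 0 0"

```text
time: 9.3
ee_pos: [427.9, -242.7, 250.0]
tcp_rot: [[0.006, -0.269, 0.963], [-0.003, 0.963, 0.269], [-1.0, -0.005, 0.005]]
ft_force: [0.3, -0.9, -0.4]
width: 0.0
```

Run:
```python
from h import *
st()
save('scene','s13.png');save('top','t13.png')
save('wrist','w13.png')
st()
im=cv2.imread('pics/s13.png')[100:280,130:310]; cv2.imwrite('pics/c13.png',cv2.resize(im,None,fx=3.3,fy=3.3))
im=cv2.imread('pics/t13.png')[120:300,360:540]; cv2.imwrite('pics/tc13.png',cv2.resize(im,None,fx=3.3,fy=3.3))
im=cv2.imread('pics/w13.png')[80:300,300:560]; cv2.imwrite('pics/wc13.png',cv2.resize(im,None,fx=2.7,fy=2.7))
```

```text
t 9.3 case [-135.    -2.2  250. ] w [ 427.9 -242.7  250. ] F [ 0.3 -0.9 -0.4] wd 0.019338088763030344 q [-0.52  0.09 -0.21  1.27 -0.    0.78]
t 9.45 case [-137.8   -0.5  246.5] w [ 424.8 -241.8  246.5] F [-0.   0.2  0.1] wd -0.14115966740933122 q [-0.52  0.09 -0.22  1.26  0.    0.78]
```

View pics/c13.png

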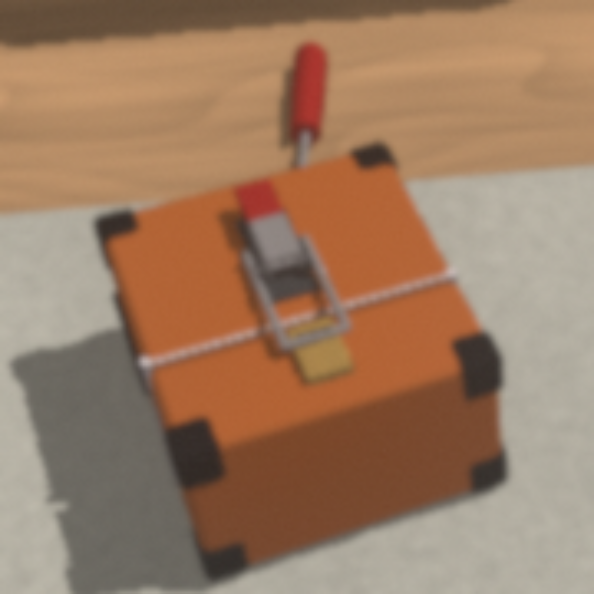

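View pics/tc13.png

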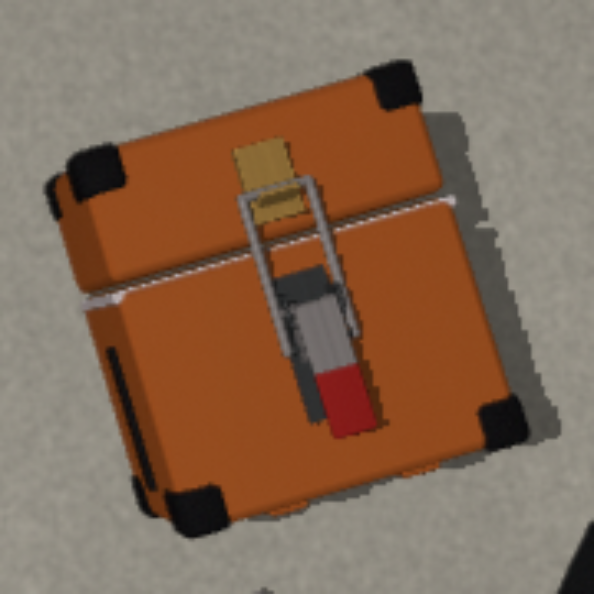

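View pics/wc13.png

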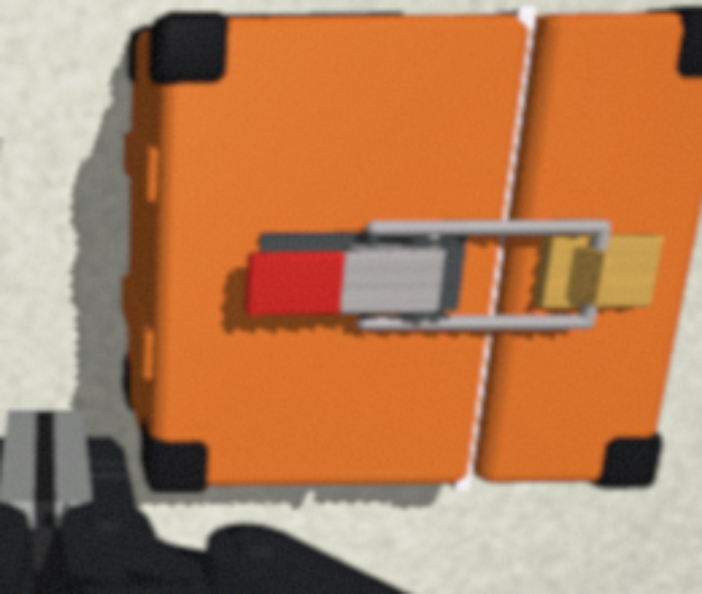

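Run:
```python
from h import *
ct,cs=cam('top'),cam('scene')
T=lambda u,v:(360+u/3.3,120+v/3.3)
S=lambda u,v:(130+u/3.3,100+v/3.3)
for n,a,b in [('bar',T(277,189),S(315,338)),('leverend',T(357,433),S(253,186)),('redgrey edge',T(336,369),S(265,218)),('hook',T(281,200),S(318,325))]:
    X=tri([(ct,a),(cs,b)]); print(n,tocase(X),proj(ct,X)-a)
X=fromcase((-74.5,0,140)); print('flat lever end exp top',(proj(ct,X)-(360,120))*3.3,(proj(cs,X)-(130,100))*3.3)
st()
```

```text
bar [ 55.09498875  -2.36744784 127.01171834] [-1.04468086 -0.15141785]
leverend [-71.24006946  -2.59420542 135.48078585] [-1.36891015 -0.26082273]
redgrey edge [-38.93848482  -2.60768979 136.46759975] [-0.5084262  -0.08791499]
hook [4.96547728e+01 1.00342861e-01 1.31556888e+02] [-1.89923831 -0.28507772]
flat lever end exp top [352.74043325 440.56731885] [251.25491872 174.68334233]
t 9.45 case [-137.8   -0.5  246.5] w [ 424.8 -241.8  246.5] F [-0.   0.2  0.1] wd -0.14115966740933122 q [-0.52  0.09 -0.22  1.26  0.    0.78]
```

View pics/t13.png

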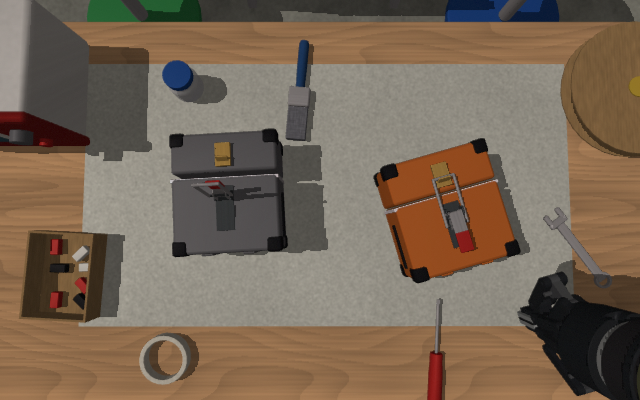

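Run:
```python
from h import *
print(robot.look_for('orange_lever','top')[:1],robot.look_for('grey_bar','top')[:1]); st(); print(robot.finish_job())
```

```text
[{'bbox': [435.2, 174.7, 469.3, 255.3], 'p': 0.97}] [{'bbox': [192.3, 182.3, 234.0, 197.0], 'p': 0.79}]
t 9.55 case [-136.2   -0.6  245.8] w [ 426.4 -241.4  245.8] F [ 0.2 -0.2  0.4] wd 0.1307065214385428 q [-0.52  0.09 -0.22  1.26  0.    0.78]
the job is handed in; nothing more can be done
None
```

The orange case's latch is closed, and the job was handed in at 9.55 s. I pushed the loop over with closed fingers until it dropped past the keeper, then pressed the lever over and down until it stopped. The highest force I read was about 29 N, during that last press. Then I took the hand away.

**Last checks that agreed:**
- **Bar:** in the last pictures it sits under the brass hook.
- **Lever:** it measures flat, about 135.5 mm high at its end and 136.5 mm mid-way.
- **Case:** the keeper moved about 6 mm towards the lever pin, so the case is drawn shut.
- **Grey case:** its loop is where it was at the start.
- **Hand:** it is clear of everything, with the force reading near zero.

**Checks that disagreed:**
- **Fingertips:** they appeared about 28 mm higher than the reported tool point, so a first push passed over the bar without touching it. I corrected the height and carried on.
- **Heights by camera:** my measurements of the closed latch came out 3–5 mm low: the lever's outer face should be near 140 mm.
- **Bar position:** it measured about 5 mm further towards +x than the drawn-shut position would put it, so that check rests on the pictures and the keeper shift.

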